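Lock the jar chuck and crack open a lug-capped sample jar, holding the cap over the mouth

ROBOT

A 6-joint arm with a two-finger parallel gripper is mounted at the origin on the work surface. World frame = base frame: x ahead of the robot, y to its left, z up, the work surface at z = 0. Lengths are in m, angles in rad, forces in N, time in s.
With the tool pointing down it reaches from about 0.275 to 0.875 m from the base axis. Payload 12.5 kg.
Tool frame: the origin (TCP) lies on the mounting face of the last link; the fingertips stand 173 mm ahead of it and the grasp point (between the pads) lies 155 mm ahead of it; z points along the fingers, y is the direction in which the jaws open and shut (so a half turn about z gives the same grasp; the last joint's range is limited). The gripper opens to 85 mm and grips with 20 to 120 N. Pads are 22 mm wide; open, the fingers measure 114 mm over their backs; the gripper's body (76 mm by 85 mm) begins 54 mm behind the grasp point. The pads swing forward as they close: fully open they stand 13 mm farther back than shut.
Start: joints at [-1.284, 0.351, 1.652, -0, 1.139, -0.085], TCP at [0.2, -0.512, 0.405] pointing down, gripper open.
Joint ranges: [-2.75, 2.75], [-0.79, 2.1], [0.01, 2.65], [-1.57, 4.71], [0.07, 3.14], [-2.87, 2.87]. Speed limits (rad/s): [2.22, 2.22, 2.79, 3.14, 3.14, 3.14].

INTERFACE

Orientations are given as a 3x3 rotation matrix whose columns are the frame's x, y, z axes.
In Python, from station import ctrl gives the robot as it stands. The module is installed in compiled form; this text tells all that it offers.
- The arm moves only by the shell command python3 -m crank 'ROWS'. ROWS is JSON, a list of rows, each a list of 7 numbers: the shift along the world's x, y, z in mm, then the turn, a rotation vector about the world's x, y, z in degrees, then the finger opening in mm, from 0 to 85.4. In form: [[x, y, z, ax, ay, az, grip], ...]. A call has exactly 5 rows; each row shifts and turns the commanded pose from where the row before left it; what a row does not reach is not made up. A row lasts 1/8 s, in which the tool goes at most 62.5 mm and 10.7 degrees, less where a joint would pass 70% of its speed; a pose out of reach is approached as far as the arm can. A call is refused whole if a number of a shift passes 62.5 or a number of a turn 10.7, either way. A call with a gripper value outside its range is refused whole. The fingers move at their own pace and stop on an object; the grip force is fixed at half the most. Time passes only in rows, so rows that do not move let the fingers close, or fill a call up. It gives the time, the measured TCP pose, the force and the opening at its end, in the units of the state.
- ctrl.get_state(): the state, without advancing time (a new reading comes with each control period).
- ctrl.grab_frame(name): name is "scene" or "top" or "wrist"; returns (picture, depth): 480x640x3 uint8, red, green, blue; 480x640 float32, m along the optical axis (not along the pixel's ray), 0 where there is no reading.
- ctrl.camera_info(name): a dict with "fx", "fy", "cx", "cy" (pixels), "R" (3x3) and "t" (3): a world point X has camera coordinates R X + t. Camera axes: x right, y down, z forward; pixel columns grow to the right and rows downward; lengths in m; the calibration is good to about 2 mm. A picture is of the moment at which its call begins: read the wrist's pose just before it. camera_info takes no time and is no camera call; for the wrist camera it gives the pose at the moment of the call.
- ctrl.sign_off(): hands the job in, once; it reports no verdict.
The state is a dict: "time_s": time; "qpos": joint angles; "qvel": joint speeds; "tau": joint torques, N m; "eef_pos": TCP position; "tcp_rot": TCP orientation; "ft_force": force on the tool from outside, world axes, zero at the start; "moment": the same for the moment, N m; "finger_gap": finger opening in m.
Only numpy, scipy, OpenCV 4.12 (cv2) and the standard library are available. Lean on these libraries where they do the work, as an engineer would, in place of code of your own. Each camera call takes 0.05 s, during which the arm holds its last target.

TASK

Swing the chuck's lever clockwise until the white pointer on its collar stands on the green locked mark, so that the jaws hold the amber jar. Then unscrew the jar's tight white cap anticlockwise just until its threads let go, without letting the jar turn or lift, and raise the cap straight up. Finish still holding the cap in the gripper, level and centred a couple of centimetres above the open mouth (do not set it down), and leave the beaker, the white jar and the spatula alone.

Things in the scene. Friction and masses are not known exactly. Their poses are not given: they have to be found in the camera images.
- chuck: Grey fixed jar chuck: 165 mm square base, round body, and on it a dark collar (124 mm diameter, top 55 mm above the bench) that turns about the chuck's vertical axis. Three black jaws inside it close on the jar and grip it at the locked mark. The jar stands in a well, floor 20 mm above the bench. Origin: on that axis at bench height; z up, x to the middle of the white scale beside the collar.
- collar (a joint): Angle of the collar in rad, growing clockwise seen from above. 0 = open end stop (white pointer at the red mark); 1.2 = pointer at the middle of the green locked mark, where the jaws grip the jar as they should; 1.5 = far end stop, too far. It starts between 0 and 0.35, needs 5 to 9 N at the lever and stays where it is left.
- lever_grip (a point): On the axis of the lever's black upright grip, a round post of 16 mm diameter, top 96 mm above the bench; this point is 84 mm above the bench. The post stands 100 mm from the chuck's axis on a flat steel arm whose top is 53 mm above the bench, and turns with the collar (it does not spin by itself).
- pointer (a point): Outer end of the white line painted on top of the collar, 61.5 mm from the chuck's axis, 55.5 mm above the bench, a quarter turn anticlockwise from the lever.
- lock_mark (a point): Middle of the green locked mark (9 mm wide) on top of the white scale quadrant, 71.5 mm from the chuck's axis, 53 mm above the bench. The red mark of the same size, 1.2 rad anticlockwise from it, is 'open'.
- jar: Empty amber glass jar, 0.18 to 0.38 kg, loose in the chuck's well until the jaws grip it: straight body of 56 mm diameter, 71 mm high, neck of 44 mm diameter with three thread ramps, rim 92 mm above its underside (112 mm above the bench). Origin: centre of its underside; z up. Its x axis lies along the cap's x axis while the cap is tight.
- jar_mouth (a point): Centre of the jar's mouth, level with its rim.
- jar_side (a point): Point on the jar's side wall, 28 mm out along the jar's x axis, 64 mm above its underside; shows whether the jar turns or rises.
- cap: White lug cap, 62 mm diameter, 21 mm high, 60 g, black dot on top along its x axis. Origin: centre of its lower edge, z up; tight, it is 96.5 mm above the bench. About 0.4 N m to start. Turned anticlockwise from above it rises 2.45 mm per rad; its three lugs are clear of the threads after 1.05 rad, then it lifts off; at 1.75 they meet the next threads. The jar below is 3 mm narrower all round.
- beaker: Empty glass beaker, 70 mm diameter, 90 mm high, standing loose near the chuck; leave alone. Origin: centre of its underside, z up.
- spare_jar: White plastic jar with a grey lid, 56 mm diameter, 85 mm high, standing loose near the chuck; leave alone. Origin: centre of its underside, z up.
- spatula: Steel lab spatula with wooden grip, 175 mm long, 14 mm wide, 10 mm high, lying loose on the bench on the lever's side of the chuck; leave alone. Origin: centre of its underside; x along it.
There are look-alikes about, which are no part of the job. What is meant by the cap is not yellow, and is the larger of those in its own colour.

How it is judged:
On the way, in this order (a step that is already met when the one before it is completed fails the run):
1. the collar is turned to its locked mark with the cap still tight on the jar (value of joint collar between 1.1 and 1.3 rad and angle between the x axis of cap and the x axis of jar, either way round below 0.3 rad and z of cap in the frame of jar below 0.08 m), for 0.2 s.
2. with the collar locked, the cap is turned out of its threads while it still sits on the neck (value of joint collar between 1.1 and 1.3 rad and angle between the x axis of cap and the x axis of jar, either way round above 0.9 rad and z of cap in the frame of jar below 0.095 m), for 0.05 s.
At the end, for the whole second after the job is handed in: Collar within 0.1 rad of the locked mark; jar upright in the chuck, its side within 12 mm of its start; cap turned 0.8 to 2.3 rad, held still in the fingers, clear of the jar, its lower edge 8 to 55 mm above the rim, within 15 mm of centred and 0.2 rad of level (value of joint collar between 1.1 and 1.3 rad and z of cap in the frame of jar between 0.1 and 0.147 m and horizontal distance between cap and jar_mouth below 0.015 m and angle between cap's own z axis and vertical below 0.2 rad and contact force between cap and the fingers above 2 N and contact force between cap and jar below 0.3 N and linear speed of cap below 0.03 m/s and distance of jar_side from where it was at the start of the episode below 0.012 m and angle between jar's own z axis and vertical below 0.1 rad and angle between the x axis of cap and the x axis of jar, either way round above 0.8 rad); the arm keeps its last pose, push and grip.
It fails at once if the jar is turned, lifted or dragged (its side point moves more than 12 mm) (distance of jar_side from where it was at the start of the episode above 0.012 m).
It fails at once if the beaker is pushed more than 25 mm or tipped (distance of beaker from where it was at the start of the episode above 0.025 m or angle between beaker's own z axis and vertical above 0.35 rad).
It fails at once if the white jar is pushed more than 25 mm or tipped (distance of spare_jar from where it was at the start of the episode above 0.025 m or angle between spare_jar's own z axis and vertical above 0.35 rad).
It fails at once if the spatula is pushed more than 25 mm (distance of spatula from where it was at the start of the episode above 0.025 m).
It also fails if it takes over 48 s, if anything falls off the work surface, if the arm or the gripper's body presses on something with over 40 N, if the wrist force passes 120 N, or if a joint passes its speed limit or range.

## Working session

There is one attempt and no reset: what is moved stays moved. The work goes in short steps, Python scripts to look and compute and a shell command to move; the robot and the scene stay as the last step left them, time stands still between calls to the robot, and variables do not carry over. Pictures are saved under pics/ and viewed, and the job is handed in when it is done.

```bash
mkdir -p pics; cat > h.py <<'E'
import numpy as np, cv2
from station import ctrl
def grab(name,fn):
    ci=ctrl.camera_info(name); im,d=ctrl.grab_frame(name)
    cv2.imwrite('pics/'+fn+'.png',cv2.cvtColor(im,cv2.COLOR_RGB2BGR)); 
    np.savez('pics/'+fn+'.npz',im=im,d=d,**{k:np.array(v) for k,v in ci.items()}); return im,d,ci
def load(fn): return np.load('pics/'+fn+'.npz')
def px2w(f,u,v,z=None):
    R,t=f['R'],f['t']; r=np.array([(u-f['cx'])/f['fx'],(v-f['cy'])/f['fy'],1.])
    if z is None:
        dd=f['d'][int(round(v)),int(round(u))]; return R.T@(r*dd-t)
    c=-R.T@t; w=R.T@r; return c+w*(z-c[2])/w[2]
def w2px(f,X):
    c=f['R']@np.array(X)+f['t']; return f['fx']*c[0]/c[2]+f['cx'],f['fy']*c[1]/c[2]+f['cy']
def crop(fn,u0,v0,u1,v1,s,out):
    im=cv2.imread('pics/'+fn+'.png')[v0:v1,u0:u1]; cv2.imwrite('pics/'+out+'.png',cv2.resize(im,None,fx=s,fy=s,interpolation=cv2.INTER_CUBIC))
E
python3 - <<'E'
from h import *
for n in ('top','scene'):
    grab(n,n+'0')
print(ctrl.get_state())
E
```

```text
{'time_s': 0.1, 'qpos': array([-1.28362652e+00,  3.51171340e-01,  1.65235038e+00, -4.08344517e-05,
        1.13910260e+00, -8.45901795e-02]), 'qvel': array([ 0.0013453 , -0.00089066, -0.00031575,  0.00093752,  0.00174274,
       -0.00022473]), 'tau': array([ 1.33811387e-03, -5.06832254e+01, -2.91875589e+01, -4.57830834e-05,
        2.63783688e-03,  2.17304284e-05]), 'eef_pos': array([ 0.19978339, -0.51230757,  0.40422189]), 'tcp_rot': array([[ 9.31683257e-01,  3.63271525e-01, -3.27779185e-04],
       [ 3.63271670e-01, -9.31682744e-01,  9.78919239e-04],
       [ 5.02272744e-05, -1.03111556e-03, -9.99999467e-01]]), 'ft_force': array([-0.53218768, -0.95905565, -0.25888096]), 'moment': array([ 0.02181095, -0.02137412,  0.03080574]), 'finger_gap': 0.08532703981112254}
```

View pics/top0.png

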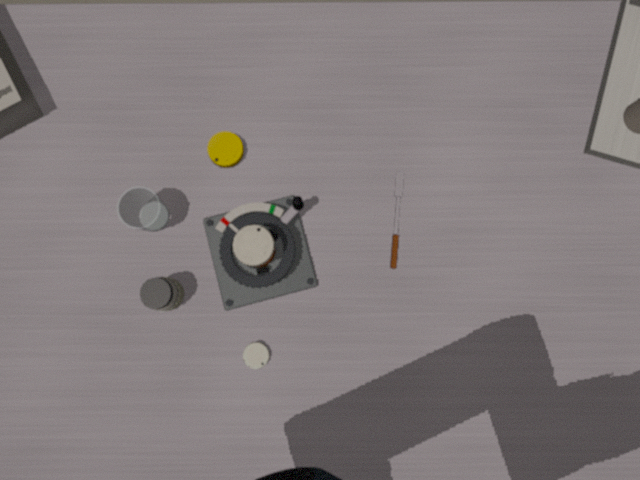

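View pics/scene0.png

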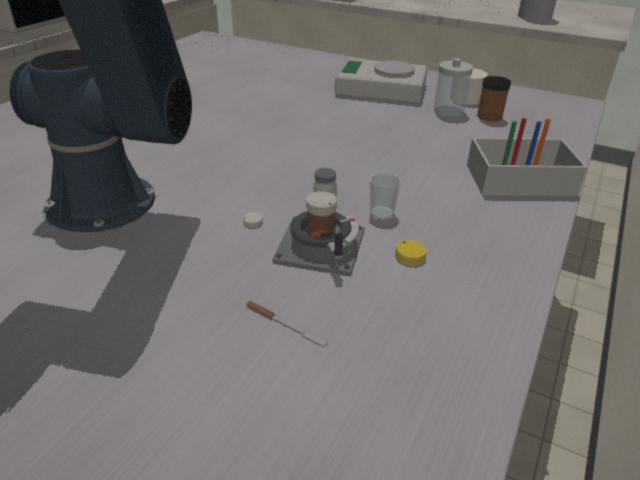

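In the top view there are three caps: yellow at (226,149), a small white one on the bench at (256,356), and a larger white one on the amber jar at (254,245). The last fits, being white and the larger of the two whites. I'll confirm it in a crop.

```bash
python3 - <<'E'
from h import *
crop('top0',190,180,330,380,3.0,'top0c')
crop('top0',195,185,325,315,4.5,'top0d')
f=load('top0'); print({k:f[k].tolist() for k in ('fx','cx','cy','R','t')})
print('small cap',px2w(f,256,356,.01),'yellow',px2w(f,226,149,.02))
for n,p in dict(cap=(254,245),dot=(259,230),grip=(298,203),beaker=(152,217),spare=(158,292),spat1=(399,177),spat2=(394,267)).items(): print(n,px2w(f,*p),)
E
```

```text
{'fx': 559.4412177327866, 'cx': 311.4604976688446, 'cy': 233.335269401197, 'R': [[-0.006274736154696447, -0.9999768605414157, -0.0026279398629404298], [-0.9917717812225725, 0.0065592410442487405, -0.12785034347833932], [0.1278646223816222, 0.0018040894262003468, -0.9917899896674433]], 't': [0.01712813315026036, 0.5620408379787958, 0.9029303393856758]}
small cap [0.35852164 0.10794788 0.01      ] yellow [0.71333194 0.16148304 0.02      ]
cap [0.53455946 0.10157238 0.11468032]
dot [0.55706251 0.09357279 0.11949824]
grip [0.60330824 0.03443632 0.09398067]
beaker [0.59727052 0.29228648 0.00135324]
spare [0.46460393 0.25558441 0.08278449]
spat1 [ 0.66474074 -0.14072     0.00572892]
spat2 [ 0.50659586 -0.12761829  0.00818285]
```

View pics/top0d.png

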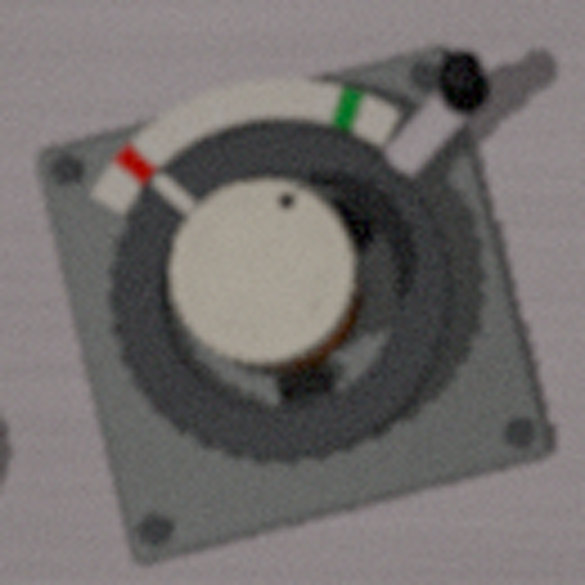

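View pics/top0c.png

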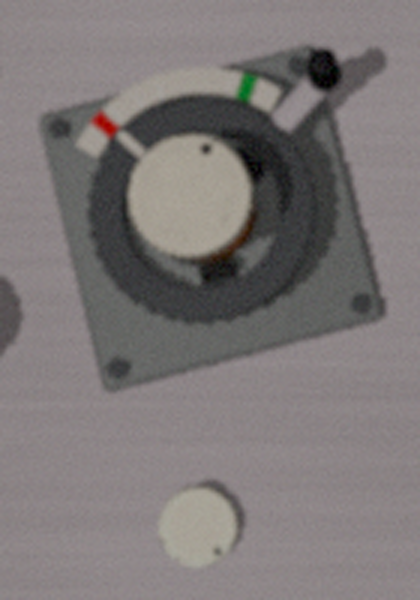

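The crop confirms the large white cap on the amber jar, dot near crop (287,201). Pointer (158,178) is just past the red mark (135,163), green is at (348,110), and the lever grip top at (463,80). Next I'll fit the chuck geometry.

```bash
python3 - <<'E'
from h import *
from scipy.optimize import least_squares
f=load('top0')
c=lambda u,v:(195+(u+.5)/4.5-.5,185+(v+.5)/4.5-.5)
P=px2w(f,*c(158,178),.0555)[:2];G=px2w(f,*c(348,110),.053)[:2];Rd=px2w(f,*c(135,163),.053)[:2];L=px2w(f,*c(463,80),.096)[:2]
u=lambda a:np.array([np.cos(a),np.sin(a)])
def res(p):
    a=p[:2];th=p[2];q=p[3]
    return np.r_[a+.0715*u(th)-G,a+.0715*u(th+1.2)-Rd,a+.0615*u(th+1.2-q)-P,a+.1*u(th+1.2-q-np.pi/2)-L]
s=least_squares(res,[.53,.1,-.3,.1],x_scale=[.01,.01,.1,.1]);print(s.x,s.fun*1000)
a=s.x[:2];th,q=s.x[2:]
print('lever ang',th+1.2-q-np.pi/2,'target lever ang',th-np.pi/2,'lever',L,'target lever',a+.1*u(th-np.pi/2))
C=px2w(f,*c(262,271),.1175);D=px2w(f,*c(287,201),.1175);print('cap',C,D,np.arctan2(*(D-C)[1::-1]))
# collar circle check: pts
pts=[px2w(f,*c(*p),.055)[:2] for p in [(112,300),(300,460),(480,290),(300,122),(160,410)]]
def r2(p): return [np.hypot(*(x-p[:2]))-.062 for x in pts]
s2=least_squares(r2,a);print('collar c',s2.x,s2.fun)
im=f['d']
# cap top points by depth
ys,xs=np.mgrid[215:275,225:285]; W=np.array([px2w(f,x,y) for x,y in zip(xs.ravel(),ys.ravel())]);m=(W[:,2]>.108)&(W[:,2]<.125)&(np.hypot(W[:,0]-C[0],W[:,1]-C[1])<.04);print(m.sum(),W[m].mean(0))
E
```

```text
[ 0.53325885  0.10449133 -0.36945821  0.03480545] [-1.0387799  -0.0510686  -0.26905396  0.33224105  0.53349857  0.37526829
  0.77433529 -0.65644075]
lever ang -0.7750599866448433 target lever ang -1.9402545325285336 lever [0.60392242 0.03517188] target lever [0.49714782 0.01123902]
cap [0.53452146 0.10306066 0.1175    ] [0.55845742 0.09470929 0.1175    ] -0.33569860119764533
collar c [0.53359192 0.09821452] [ 0.00415612 -0.00095079  0.00589507  0.00071475  0.00230254]
1316 [0.53434657 0.10286778 0.11694466]
```

```bash
python3 -m crank '[[27,36.5,-7,0,0,7.6,40],[27,36.5,-7,0,0,7.6,40],[27,36.5,-7,0,0,7.6,40],[27,36.5,-7,0,0,7.6,40],[27,36.5,-7,0,0,7.6,40]]' && python3 -m crank '[[27,36.5,-7,0,0,7.6,40],[27,36.5,-7,0,0,7.6,40],[27,36.5,-7,0,0,7.6,40],[27,36.5,-7,0,0,7.6,40],[27,36.5,-7,0,0,7.6,40]]'
```

```text
time_s: 0.72
eef_pos: [0.3355, -0.3286, 0.3694]
tcp_rot: [[0.507, 0.862, -0.0], [0.862, -0.507, 0.0], [0.0, -0.0, -1.0]]
ft_force: [1.0, -0.3, 1.0]
finger_gap: 0.0402
time_s: 1.35
eef_pos: [0.4705, -0.146, 0.3343]
tcp_rot: [[-0.131, 0.991, -0.0], [0.991, 0.131, 0.0], [0.0, -0.0, -1.0]]
ft_force: [0.5, -0.9, 0.2]
finger_gap: 0.0401
```

```bash
python3 -m crank '[[27,36.5,-7,0,0,7.6,40],[27,36.5,-7,0,0,7.6,40],[27,36.5,-7,0,0,7.6,40],[27,36.5,-7,0,0,7.6,40],[27,36.5,-7,0,0,7.6,40]]'; python3 -m crank '[[0,0,0,0,0,0,40],[0,0,0,0,0,0,40],[0,0,0,0,0,0,40],[0,0,0,0,0,0,40],[0,0,0,0,0,0,40]]'
cat >> h.py <<'E'
def st():
    s=ctrl.get_state(); R=s['tcp_rot']; print('t',round(s['time_s'],2),'p',np.round(s['eef_pos']*1000,1),'yaw',round(float(np.arctan2(R[1,1],R[0,1])),3),'z',np.round(R[:,2],3),'F',np.round(s['ft_force'],1),'M',np.round(s['moment'],2),'gap',round(s['finger_gap']*1000,1)); return s
E
python3 -c "
from h import *
st();grab('wrist','w1');grab('top','t1')
L=np.array([604,35]);print(L)"
```

```text
time_s: 1.98
eef_pos: [0.6055, 0.0365, 0.2991]
tcp_rot: [[-0.714, 0.7, -0.001], [0.7, 0.714, -0.0], [0.0, -0.0, -1.0]]
ft_force: [0.5, -0.6, 0.6]
finger_gap: 0.0396
time_s: 2.6
eef_pos: [0.6047, 0.0347, 0.2999]
tcp_rot: [[-0.71, 0.704, 0.0], [0.704, 0.71, 0.0], [-0.0, 0.0, -1.0]]
ft_force: [-0.1, -0.1, 0.1]
finger_gap: 0.0403
t 2.6 p [604.7  34.7 299.9] yaw 0.79 z [ 0.  0. -1.] F [-0.1 -0.1  0.1] M [ 0.03  0.03 -0.02] gap 40.3
[604  35]
```

View pics/w1.png

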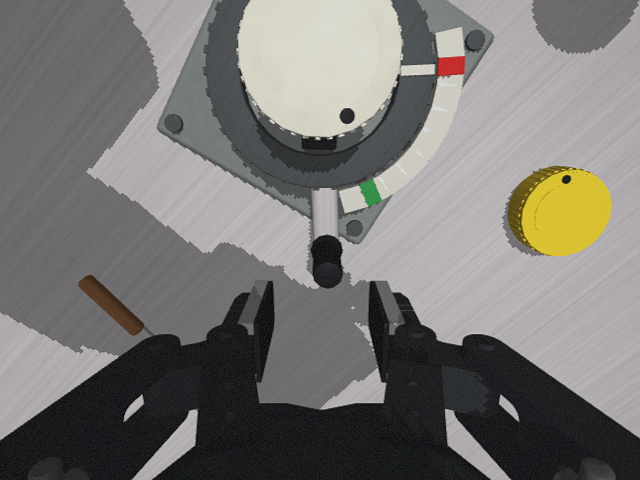

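The wrist view shows the lever grip top at (327,274), centred between the fingers. Pointer (434,69) is near red (451,66), green is at (371,192). I'll refine the fit.

```bash
python3 - <<'E'
from h import *
from scipy.optimize import least_squares
f=load('w1')
P=px2w(f,434,70,.0555)[:2];G=px2w(f,370.5,192,.053)[:2];Rd=px2w(f,451,66,.053)[:2];L=px2w(f,327.5,274,.096)[:2]
u=lambda a:np.array([np.cos(a),np.sin(a)])
def res(p):
    a=p[:2];th=p[2];q=p[3]
    return np.r_[a+.0715*u(th)-G,a+.0715*u(th+1.2)-Rd,a+.0615*u(th+1.2-q)-P,a+.1*u(th+1.2-q-np.pi/2)-L]
s=least_squares(res,[.53,.1,-.3,.1],x_scale=[.01,.01,.1,.1]);print(s.x,s.fun*1000)
a=s.x[:2];th,q=s.x[2:]
print('L',L,'cap c',px2w(f,320,60,.1175),'dot',px2w(f,347,116,.1175))
for k in np.linspace(q,1.2,8):
    al=th+1.2-k-np.pi/2; print(round(k,3),np.round((a+.1*u(al))*1000,1),'yaw',round(al+np.pi/2,3))
E
```

```text
[ 0.5355445   0.10275771 -0.35034012  0.02363178] [-0.03564643 -0.23982541  0.0516707   0.41859006 -0.26482358  0.49277565
  0.2487973  -0.6715407 ]
L [0.6088202  0.03564911] cap c [0.53787309 0.10081135 0.1175    ] dot [0.55969428 0.09412563 0.1175    ]
0.024 [609.1  35. ] yaw 0.826
0.192 [596.7  23.6] yaw 0.658
0.36 [582.6  14.5] yaw 0.49
0.528 [567.2   7.9] yaw 0.322
0.696 [550.9   3.9] yaw 0.154
0.864 [534.1   2.8] yaw -0.014
1.032 [517.4   4.4] yaw -0.182
1.2 [501.2   8.8] yaw -0.35
```

```bash
python3 -m crank '[[3,0,-10,0,0,1.7,40],[0,0,-18,0,0,0,40],[0,0,-18,0,0,0,40],[0,0,-12,0,0,0,40],[0,0,-5,0,0,0,40]]'; python3 -m crank '[[0,0,0,0,0,0,22],[0,0,0,0,0,0,22],[0,0,0,0,0,0,22],[0,0,0,0,0,0,22],[0,0,0,0,0,0,22]]'
python3 -c "
from h import *
st();grab('wrist','w2')"
```

```text
time_s: 3.32
eef_pos: [0.6077, 0.0351, 0.2355]
tcp_rot: [[-0.731, 0.682, -0.001], [0.682, 0.731, 0.0], [0.001, -0.001, -1.0]]
ft_force: [-0.1, -0.1, -0.4]
finger_gap: 0.04
time_s: 3.95
eef_pos: [0.6078, 0.0351, 0.2368]
tcp_rot: [[-0.731, 0.682, 0.0], [0.682, 0.731, -0.0], [-0.0, 0.0, -1.0]]
ft_force: [-1.2, 0.2, -0.3]
finger_gap: 0.0223
t 3.95 p [607.8  35.1 236.8] yaw 0.82 z [ 0. -0. -1.] F [-1.2  0.2 -0.3] M [-0.03 -0.02 -0.01] gap 22.3
```

View pics/w2.png

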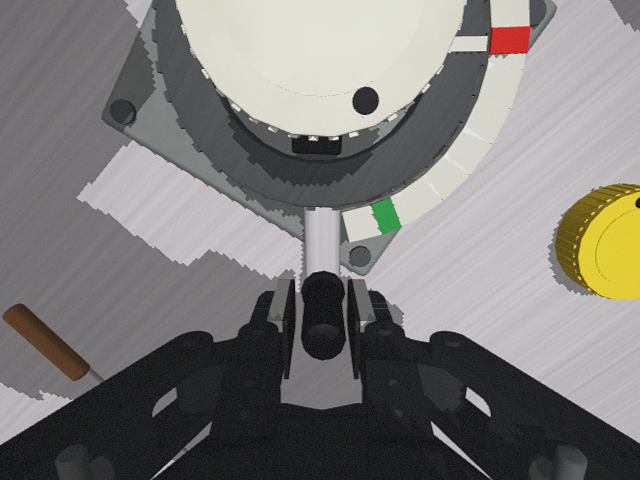

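The post stands between the pads. I'll compute the arc increments.

```bash
python3 - <<'E'
import numpy as np
a=np.array([535.5,102.8]);y=.82-np.arange(16)*np.radians(4.6)
p=a[:,None]+100*np.array([np.sin(y),-np.cos(y)])
print(np.round(np.diff(p).T,1).tolist(), p[:,0],p[:,-1])
E
```

```text
[[-5.7, -5.6], [-6.1, -5.2], [-6.5, -4.7], [-6.9, -4.1], [-7.2, -3.6], [-7.5, -3.0], [-7.7, -2.4], [-7.8, -1.7], [-8.0, -1.1], [-8.0, -0.5], [-8.0, 0.2], [-8.0, 0.8], [-7.9, 1.5], [-7.7, 2.1], [-7.6, 2.7]] [608.61458297  34.57787927] [498.01108662  10.09303493]
```

```bash
python3 -m crank '[[-5.7,-5.6,0,0,0,-4.6,22],[-6.1,-5.2,0,0,0,-4.6,22],[-6.5,-4.7,0,0,0,-4.6,22],[-6.9,-4.1,0,0,0,-4.6,22],[-7.2,-3.6,0,0,0,-4.6,22]]'
python3 -c "
from h import *
st();grab('wrist','w3')"
```

```text
time_s: 4.62
eef_pos: [0.5756, 0.0121, 0.2369]
tcp_rot: [[-0.404, 0.915, 0.002], [0.915, 0.404, 0.001], [-0.0, 0.002, -1.0]]
ft_force: [4.0, 4.6, -1.6]
finger_gap: 0.0219
t 4.62 p [575.6  12.1 236.9] yaw 0.416 z [ 0.002  0.001 -1.   ] F [ 4.   4.6 -1.6] M [ 0.55 -0.56  0.03] gap 21.9
```

View pics/w3.png

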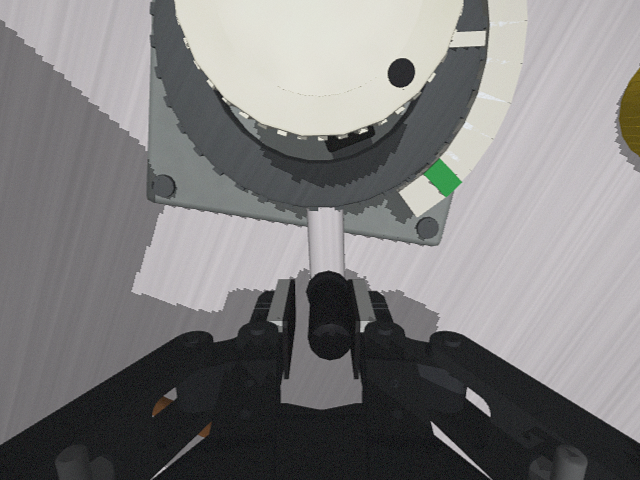

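Working: the lever stays centred radially at (330,330) and the pointer (468,39) is moving towards green (443,177). I'll continue.

```bash
python3 -m crank '[[-7.5,-3,0,0,0,-4.6,22],[-7.7,-2.4,0,0,0,-4.6,22],[-7.8,-1.7,0,0,0,-4.6,22],[-8,-1.1,0,0,0,-4.6,22],[-8,-0.5,0,0,0,-4.6,22]]'
python3 -m crank '[[-8,0.2,0,0,0,-4.6,22],[-8,0.8,0,0,0,-4.6,22],[-7.9,1.5,0,0,0,-4.6,22],[-4,1,0,0,0,-2.3,22],[0,0,0,0,0,0,22]]'
python3 -c "
from h import *
st();grab('wrist','w4')"
```

```text
time_s: 5.3
eef_pos: [0.537, 0.0032, 0.237]
tcp_rot: [[-0.016, 1.0, 0.003], [1.0, 0.016, -0.0], [-0.0, 0.003, -1.0]]
ft_force: [5.1, 2.2, -3.1]
finger_gap: 0.0223
time_s: 5.92
eef_pos: [0.5089, 0.0066, 0.237]
tcp_rot: [[0.26, 0.966, 0.002], [0.966, -0.26, -0.0], [0.0, 0.002, -1.0]]
ft_force: [3.1, -2.4, 1.0]
finger_gap: 0.0221
t 5.92 p [508.9   6.6 237. ] yaw -0.263 z [ 0.002 -0.    -1.   ] F [ 3.1 -2.4  1. ] M [-0.32 -0.45 -0.01] gap 22.1
```

View pics/w4.png

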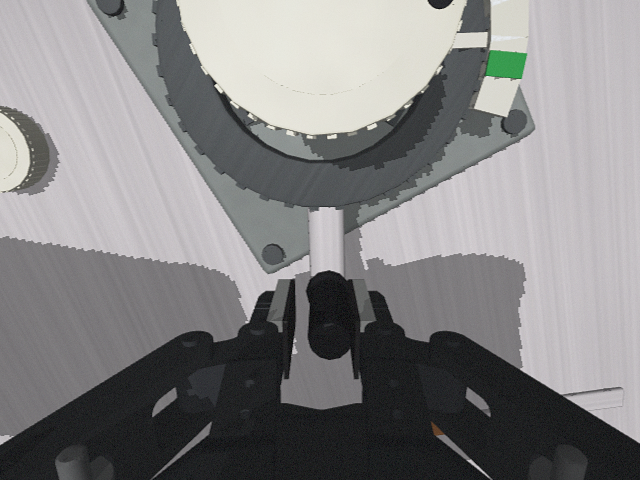

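```bash
python3 - <<'E'
from h import *
f=load('w4');a=np.array([.5355,.1028])
P=px2w(f,487,40,.0555)[:2]-a;G=px2w(f,507,65,.053)[:2]-a
aP=np.arctan2(P[1],P[0]);aG=np.arctan2(G[1],G[0]);print(P,G,aP,aG,'collar',1.2-(aP-aG))
y=-.263-np.arange(6)*.03
E
```

```text
[ 0.0604171  -0.01465196] [ 0.0677786 -0.025095 ] -0.23792015929144536 -0.3545994425088898 collar 1.0833207167825556
```

```bash
python3 -m crank '[[-3.7,1.1,0,0,0,-2.2,22],[-3.7,1.2,0,0,0,-2.2,22],[-3.7,1.3,0,0,0,-2.2,22],[0,0,0,0,0,0,22],[0,0,0,0,0,0,22]]'
python3 -c "
from h import *
st();grab('wrist','w5')"
```

```text
time_s: 6.6
eef_pos: [0.4979, 0.0102, 0.237]
tcp_rot: [[0.369, 0.929, 0.001], [0.929, -0.369, -0.0], [0.0, 0.001, -1.0]]
ft_force: [4.9, -2.9, 0.4]
finger_gap: 0.0218
t 6.6 p [497.9  10.2 237. ] yaw -0.378 z [ 0.001 -0.    -1.   ] F [ 4.9 -2.9  0.4] M [-0.4  -0.73  0.05] gap 21.8
```

View pics/w5.png

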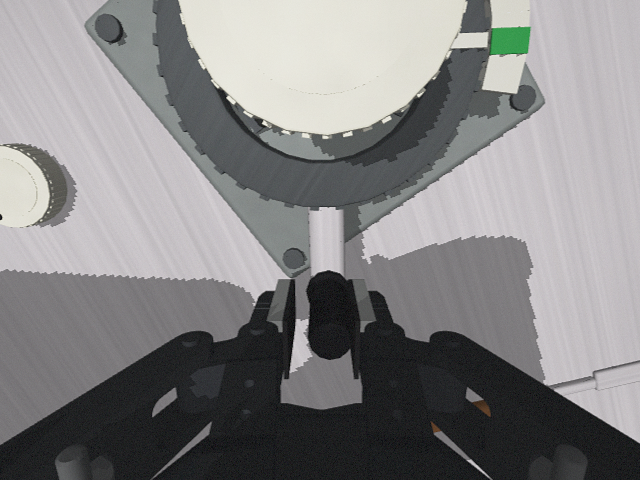

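The pointer (470,40) lines up with the green mark (510,40). Now I'll open the fingers, lift and go above the cap.

```bash
python3 -m crank '[[0.8,-0.3,0,0,0,0,40],[0.8,-0.3,0,0,0,0,40],[0,0,0,0,0,0,40],[0,0,20,0,0,0,40],[0,0,45,0,0,0,40]]'
python3 -m crank '[[0,0,38,0,0,0,85],[12,31,0,0,0,0,85],[12,31,0,0,0,0,85],[12,31,0,0,0,0,85],[0,0,0,0,0,0,85]]'
python3 -m crank '[[0,0,0,0,0,0,85],[0,0,0,0,0,0,85],[0,0,0,0,0,0,85],[0,0,0,0,0,0,85],[0,0,0,0,0,0,85]]'
python3 -c "
from h import *
st();grab('wrist','w6');grab('scene','s6')"
```

```text
time_s: 7.28
eef_pos: [0.4985, 0.0097, 0.3011]
tcp_rot: [[0.37, 0.929, -0.004], [0.929, -0.37, 0.0], [-0.001, -0.004, -1.0]]
ft_force: [1.1, -0.1, 0.5]
finger_gap: 0.0399
time_s: 7.9
eef_pos: [0.5352, 0.1042, 0.3394]
tcp_rot: [[0.368, 0.93, -0.0], [0.93, -0.368, 0.0], [0.0, -0.0, -1.0]]
ft_force: [0.0, -1.0, -0.5]
finger_gap: 0.0849
time_s: 8.52
eef_pos: [0.535, 0.1026, 0.3397]
tcp_rot: [[0.37, 0.929, -0.0], [0.929, -0.37, 0.0], [0.0, -0.0, -1.0]]
ft_force: [-0.5, 0.3, -0.1]
finger_gap: 0.085
t 8.53 p [535.  102.6 339.7] yaw -0.379 z [-0.  0. -1.] F [-0.5  0.3 -0.1] M [ 0.01  0.03 -0.04] gap 85.0
```

View pics/w6.png

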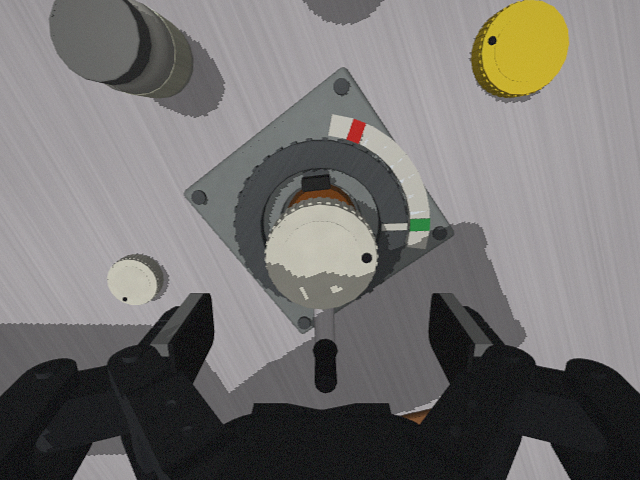

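View pics/s6.png

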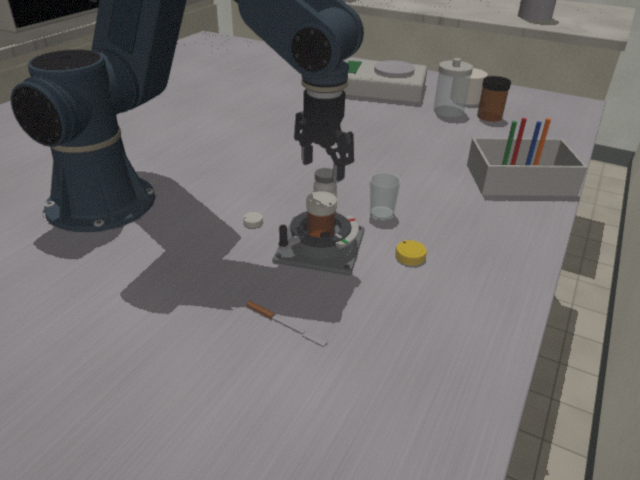

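```bash
python3 - <<'E'
from h import *
from scipy.optimize import least_squares
f=load('w6')
crop('w6',240,180,440,340,4,'w6c')
P=px2w(f,407,227,.0555)[:2];G=px2w(f,420,225,.053)[:2];Rd=px2w(f,356,131,.053)[:2];L=px2w(f,325,351,.096)[:2]
u=lambda a:np.array([np.cos(a),np.sin(a)])
def res(p):
    a=p[:2];th=p[2];q=p[3]
    return np.r_[a+.0715*u(th)-G,a+.0715*u(th+1.2)-Rd,a+.0615*u(th+1.2-q)-P,a+.1*u(th+1.2-q-np.pi/2)-L]
s=least_squares(res,[.53,.1,-.3,1.2],x_scale=[.01,.01,.1,.1]);print(s.x,s.fun*1000)
print(P,G,Rd,L)
print(px2w(f,321,254,.1175),px2w(f,367,258,.1175))
# depth: cap top pts
W=np.array([px2w(f,x,y) for y in range(185,330) for x in range(250,395)]);m=(W[:,2]>.112)&(W[:,2]<.125);print(m.sum(),W[m].mean(0),np.median(W[m],0), W[m].min(0),W[m].max(0))
E
```

```text
[ 0.53888707  0.11126345 -0.44636907  1.14879933] [  0.34290259   2.83346288   8.3212793    4.10075739   2.10375895
   7.10791032 -10.76794084 -14.04213059]
[0.59354362 0.08048027] [0.60303864 0.07756392] [0.58270424 0.15608949] [0.51115865 0.0330124 ]
[0.53686516 0.10481171 0.1175    ] [0.55968611 0.09317606 0.1175    ]
9469 [0.53647344 0.10444303 0.11853842] [0.53663327 0.10481192 0.11864914] [0.50418642 0.07189667 0.11201082] [0.5673612  0.13453719 0.12140813]
```

View pics/w6c.png

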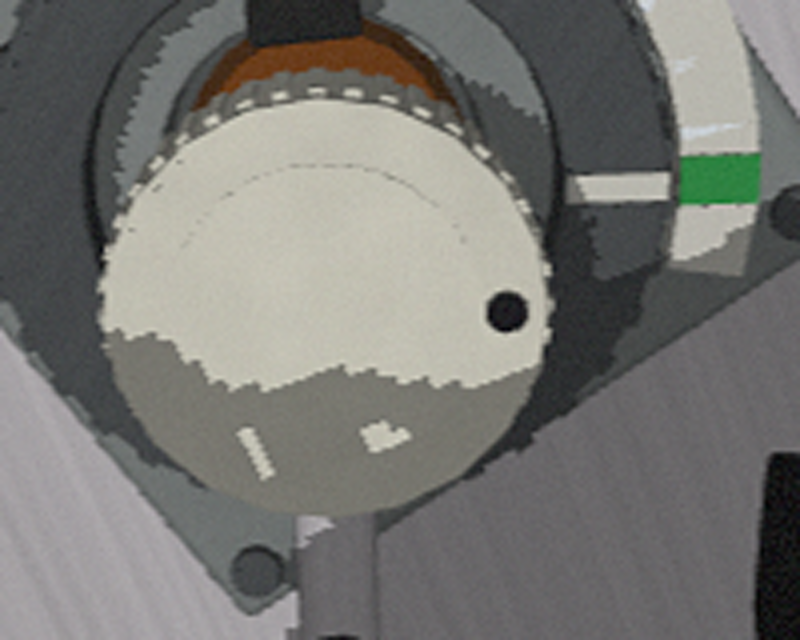

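```bash
python3 - <<'E'
from h import *
from scipy.optimize import least_squares
f=load('w6')
c=lambda u,v:(240+(u+.5)/4-.5,180+(v+.5)/4-.5)
P=px2w(f,*c(670,186),.0555)[:2];G=px2w(f,*c(720,179),.053)[:2];Rd=px2w(f,356,131,.053)[:2];L=px2w(f,325.5,379,.096)[:2]
u=lambda a:np.array([np.cos(a),np.sin(a)])
def res(p):
    a=p[:2];th=p[2];q=p[3]
    return np.r_[a+.0715*u(th)-G,a+.0715*u(th+1.2)-Rd,a+.0615*u(th+1.2-q)-P,a+.1*u(th+1.2-q-np.pi/2)-L]
s=least_squares(res,[.53,.1,-.3,1.2],x_scale=[.01,.01,.1,.1]);print(s.x,s.fun*1000)
E
```

```text
[ 0.53629625  0.10369907 -0.36045284  1.19363123] [ 0.27413745  0.37005654  1.33970411  0.82993853  0.15356117  1.30897614
 -1.76740272 -2.50897121]
```

```bash
python3 -m crank '[[0.9,1,-25,0,0,0,85],[0,0,-25,0,0,0,85],[0,0,-20,0,0,0,85],[0,0,-10,0,0,0,85],[0,0,-5,0,0,0,85]]'
python3 -m crank '[[0,0,0,0,0,0,70],[0,0,0,0,0,0,70],[0,0,0,0,0,0,68],[0,0,0,0,0,0,68],[0,0,0,0,0,0,68]]'
python3 -c "
from h import *
st();grab('wrist','w7');grab('scene','s7')
crop('s7',250,90,410,290,3,'s7c')"
```

```text
time_s: 9.25
eef_pos: [0.536, 0.1037, 0.2545]
tcp_rot: [[0.37, 0.929, -0.0], [0.929, -0.37, -0.0], [-0.0, -0.0, -1.0]]
ft_force: [0.2, -0.0, 0.5]
finger_gap: 0.0849
time_s: 9.88
eef_pos: [0.5359, 0.1037, 0.2548]
tcp_rot: [[0.37, 0.929, 0.0], [0.929, -0.37, 0.0], [0.0, 0.0, -1.0]]
ft_force: [-0.7, -0.2, 0.1]
finger_gap: 0.0678
t 9.88 p [535.9 103.7 254.8] yaw -0.379 z [ 0.  0. -1.] F [-0.7 -0.2  0.1] M [ 0.01 -0.    0.01] gap 67.8
```

View pics/w7.png

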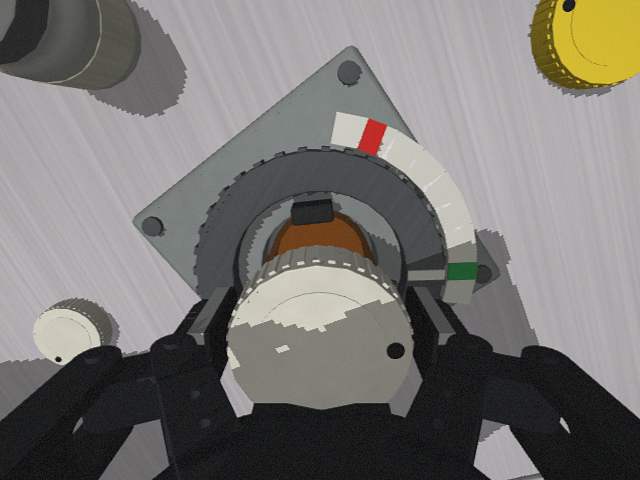

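View pics/s7c.png

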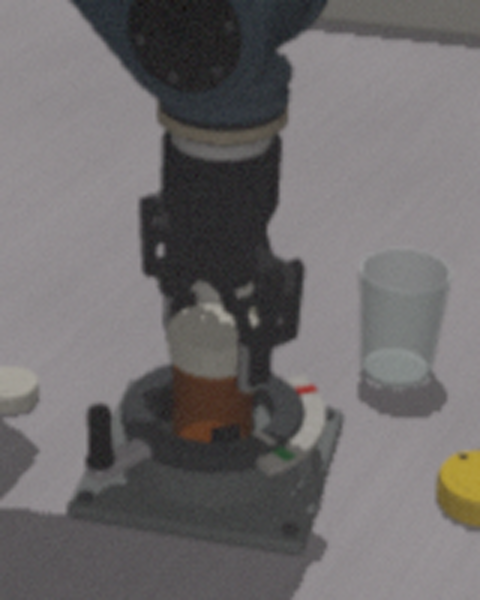

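The cap sits between the pads, left edge at (229,330), right edge at (413,330), evenly spaced. I'll close and check the force.

```bash
python3 -m crank '[[0,0,0,0,0,0,64],[0,0,0,0,0,0,61],[0,0,0,0,0,0,58],[0,0,0,0,0,0,55],[0,0,0,0,0,0,55]]'
python3 -c "
from h import *
st();grab('wrist','w8')"
```

```text
time_s: 10.6
eef_pos: [0.5358, 0.1038, 0.255]
tcp_rot: [[0.37, 0.929, -0.001], [0.929, -0.37, 0.0], [-0.0, -0.001, -1.0]]
ft_force: [-5.0, 1.0, 6.8]
finger_gap: 0.0604
t 10.6 p [535.8 103.8 255. ] yaw -0.379 z [-0.001  0.    -1.   ] F [-5.   1.   6.8] M [0.12 0.74 0.02] gap 60.4
```

View pics/w8.png

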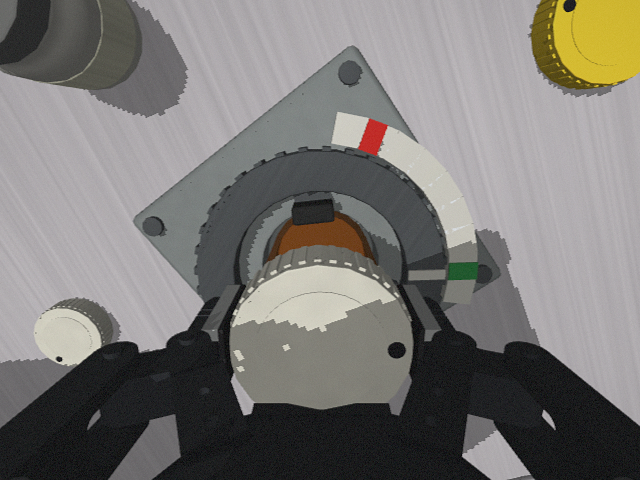

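```bash
python3 -m crank '[[-0.3,0,0.1,0,0,2,55],[0,0,0.3,0,0,6,55],[0,0,0.4,0,0,8,55],[0,0,0.4,0,0,8,55],[0,0,0.2,0,0,6,55]]'
python3 -c "
from h import *
st();grab('wrist','w9')"
```

```text
time_s: 11.28
eef_pos: [0.5358, 0.1038, 0.2562]
tcp_rot: [[-0.148, 0.989, 0.001], [0.989, 0.148, 0.0], [0.0, 0.001, -1.0]]
ft_force: [1.3, 1.2, 0.0]
finger_gap: 0.0607
t 11.28 p [535.8 103.8 256.2] yaw 0.148 z [ 0.001  0.    -1.   ] F [1.3 1.2 0. ] M [ 0.19 -0.14 -0.22] gap 60.7
```

View pics/w9.png

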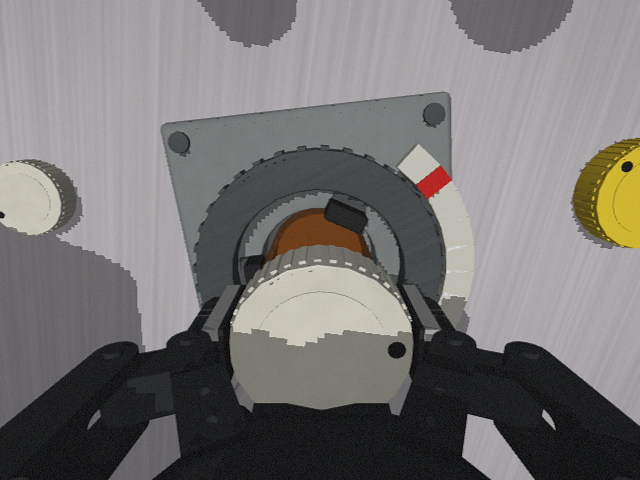

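The dot stays put at (397,350) relative to the gripper, so the cap turns with it, and forces are low. On to about 1.2 rad.

```bash
python3 -m crank '[[0,0,0.3,0,0,8,55],[0,0,0.3,0,0,8,55],[0,0,0.3,0,0,8,55],[0,0,0.3,0,0,8,55],[0,0,0.1,0,0,7,55]]'
python3 -m crank '[[0,0,0,0,0,0,55],[0,0,0,0,0,0,55],[0,0,0,0,0,0,55],[0,0,0,0,0,0,55],[0,0,0,0,0,0,55]]'
python3 -c "
from h import *
st();grab('wrist','w10');grab('top','t10');crop('t10',190,140,330,320,3.3,'t10c')"
```

```text
time_s: 11.95
eef_pos: [0.5355, 0.1037, 0.2572]
tcp_rot: [[-0.737, 0.676, -0.0], [0.676, 0.737, -0.0], [0.0, -0.0, -1.0]]
ft_force: [-0.7, 0.6, -1.0]
finger_gap: 0.0604
time_s: 12.58
eef_pos: [0.5356, 0.1037, 0.2573]
tcp_rot: [[-0.735, 0.678, -0.0], [0.678, 0.735, -0.0], [0.0, -0.0, -1.0]]
ft_force: [-0.8, -0.4, -1.6]
finger_gap: 0.0605
t 12.57 p [535.6 103.7 257.3] yaw 0.825 z [-0. -0. -1.] F [-0.8 -0.4 -1.6] M [-0.02  0.17 -0.  ] gap 60.5
```

View pics/w10.png

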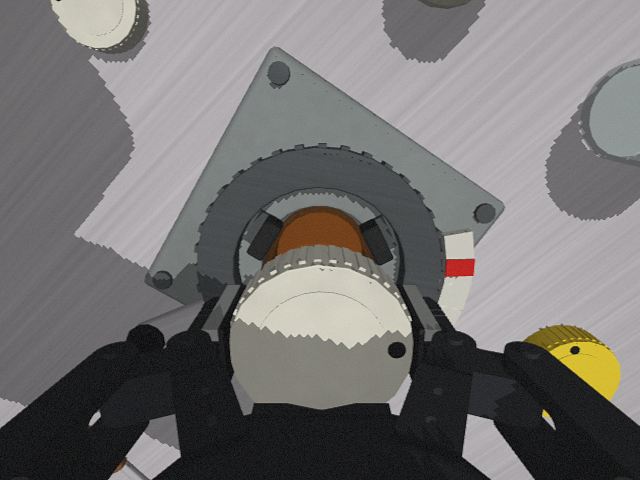

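The cap has turned 1.20 rad (dot still at (397,350)), with force and moment near zero, so the threads have let go. I'll lift gently.

```bash
python3 -m crank '[[0,0,0.5,0,0,0,55],[0,0,0.5,0,0,0,55],[0,0,1,0,0,0,55],[0,0,1,0,0,0,55],[0,0,1,0,0,0,55]]'
python3 -c "
from h import *
st();grab('wrist','w11')"
```

```text
time_s: 13.3
eef_pos: [0.5356, 0.1037, 0.2615]
tcp_rot: [[-0.735, 0.678, -0.0], [0.678, 0.735, 0.0], [0.0, -0.0, -1.0]]
ft_force: [-1.9, -0.0, -2.1]
finger_gap: 0.0605
t 13.3 p [535.6 103.7 261.5] yaw 0.826 z [-0.  0. -1.] F [-1.9 -0.  -2.1] M [ 0.06  0.21 -0.04] gap 60.5
```

View pics/w11.png

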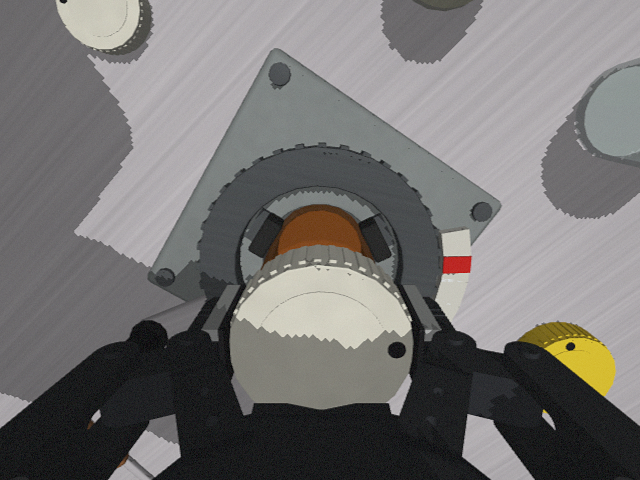

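```bash
python3 -m crank '[[0,0,3,0,0,0,55],[0,0,6,0,0,0,55],[0,0,9,0,0,0,55],[0,0,8,0,0,0,55],[0,0,5,0,0,0,55]]'
python3 -m crank '[[0,0,1,0,0,0,55],[0,0,0,0,0,0,55],[0,0,0,0,0,0,55],[0,0,0,0,0,0,55],[0,0,0,0,0,0,55]]'
python3 -c "
from h import *
st();grab('wrist','w12');grab('scene','s12');grab('top','t12')
crop('s12',250,90,430,290,3,'s12c');crop('t12',120,140,320,320,3,'t12c')"
```

```text
time_s: 13.98
eef_pos: [0.5357, 0.1037, 0.2932]
tcp_rot: [[-0.735, 0.678, 0.001], [0.678, 0.735, 0.0], [-0.001, 0.001, -1.0]]
ft_force: [0.2, -0.1, -0.4]
finger_gap: 0.0604
time_s: 14.6
eef_pos: [0.5356, 0.1037, 0.2933]
tcp_rot: [[-0.735, 0.678, -0.0], [0.678, 0.735, -0.0], [0.0, -0.0, -1.0]]
ft_force: [-0.2, 0.6, -0.9]
finger_gap: 0.0606
t 14.6 p [535.6 103.7 293.3] yaw 0.826 z [-0. -0. -1.] F [-0.2  0.6 -0.9] M [-0.   -0.05 -0.02] gap 60.6
```

View pics/w12.png

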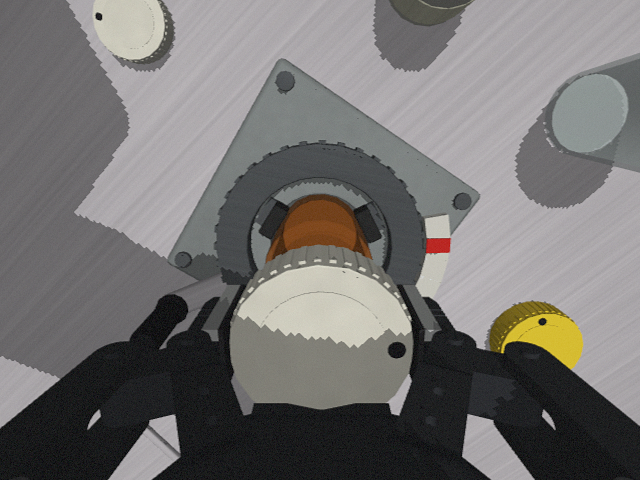

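View pics/s12c.png

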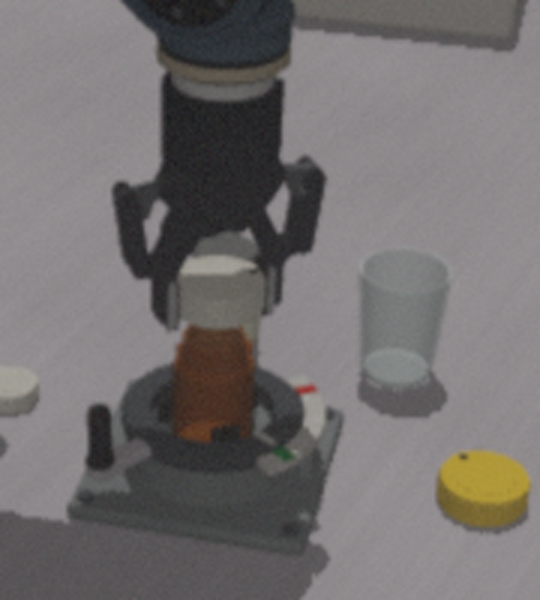

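View pics/t12c.png

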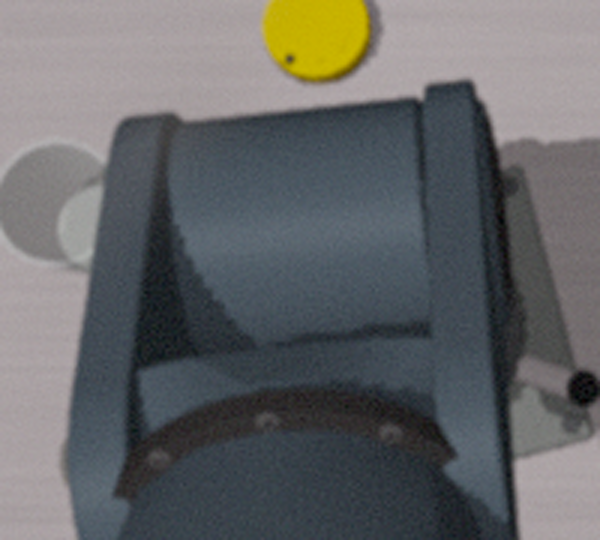

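```bash
python3 - <<'E'
from h import *
f=load('s12');s=3
c=lambda X:tuple(np.round([(a-b)*3 for a,b in zip(w2px(f,X),(250,90))],0))
for r,z,n in ((.022,.112,'rim'),(.031,.1348,'capbot'),(.031,.1558,'captop'),(.028,.091,'shoulder')):
    P=[c((.5358+r*np.cos(a),.1037+r*np.sin(a),z)) for a in np.linspace(0,6.28,8,endpoint=False)];P=np.array(P)
    print(n,'u',P[:,0].min(),P[:,0].max(),'v',P[:,1].min(),P[:,1].max())
E
```

```text
rim u 185.0 247.0 v 319.0 352.0
capbot u 172.0 261.0 v 283.0 329.0
captop u 173.0 262.0 v 256.0 301.0
shoulder u 176.0 255.0 v 340.0 383.0
```

The picture matches a seated jar and the cap held level about 23 mm above the rim: cap lower edge at v≈328 in the crop against 329 predicted, with the neck sides narrowing above the shoulder. The lever and collar have not moved, so I'm handing in.

```bash
python3 -c "
from h import *
st();ctrl.sign_off()"
```

```text
t 14.75 p [535.6 103.7 293.4] yaw 0.826 z [-0. -0. -1.] F [ 0.1 -0.8  0.2] M [-0.01  0.01  0.02] gap 60.5
the job is handed in; nothing more can be done
```

The job was handed in at 14.75 s; sign-off reports no verdict.

- **Collar:** I swung the lever clockwise with the post loosely between the fingers. The pointer stands on the green mark, and the fit to the picture puts the collar at about 1.19 rad. That was measured before the unscrewing. Afterwards the green mark and pointer were mostly hidden, but the lever looked unmoved.
- **Cap:** I gripped it, turned it 1.20 rad anticlockwise while following the thread rise, and lifted it straight up. The dot kept its place between the fingers, so it did not slip. Force and moment were near zero before the lift.
- **Final state:** the cap is held (opening 60.5 mm), the tool is vertical, and the cap is centred within about 2 mm. Its lower edge is about 23 mm above the rim, and the wrist force is about 0.
- **Jar and loose items:** in the scene picture the jar is still seated. The beaker, white jar and spatula were not approached, but I did not measure their positions again.

One disagreement: the cameras put the chuck's axis 1 to 3 mm apart, so I used a value in between. The first fit to the second-to-last wrist view was poor because I had picked the middle of the lever post; picking its top fixed most of that, leaving up to 2.5 mm at the lever.

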